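Clamp a specimen jar in a bench holder with a winged cam knob

TASK

The cap of the glass specimen jar at the front of the table is stuck, so get the jar ready for undoing it: stand it upright on the cork pad of the wooden jar holder, between the cheeks of its metal jaw, and let go of it. Then turn the black winged knob clockwise until its rubber cam holds the jar firmly against the jaw, and leave it so: nip it up by feel to about 20 N on the glass (it slackens somewhat when you let go) and never near 30 N, or the glass may crack. While you turn the knob do not knock the jar, which stands close beside the wings, with the fingers, and do not push the other small things about.

Things in the scene. Friction and masses are not known exactly. Their poses are not given: they have to be found in the camera images.
- jar_mid (a point): The loose specimen jar: clear glass, seeds inside, black screw cap; 48 mm across the glass, 74 mm tall, 0.12 kg, standing on the work surface. The point is its centre, half-way up (37 mm above its underside); z is its axis. The glass is straight-sided up to 55 mm, the cap 43 mm across.
- jar: The same jar; origin at the centre of its underside.
- holder: The jar holder, fixed to the bench: pale wooden board, 116 mm along its x, 204 mm along its y, 12 mm thick. Origin: near the centre of its underside. Along its +y follow: the cam with the winged knob (pivot at x = 0, y = -28 mm), a cork pad 60 x 50 x 2 mm, and an aluminium jaw: a rubber-faced back 28 mm tall above the board with two cheeks, 24 mm tall, 53 mm apart, reaching to the jar's sides.
- nest (a point): On top of the cork pad (14 mm above the work surface), at the axis of a jar that touches the jaw's back, 30 mm along +y from the holder's origin; axes as the holder's. The jaw was set in slots by hand and may really stand up to 2 mm to either side along y. At the start the rim of the cam leaves a jar 3 to 10 mm of play along -y; between the cheeks it has 2 mm on each side. Fingers are free above the cheeks.
- cam: The cam and knob, one part turning on a vertical pivot; origin on the pivot at the board's top, x along the wings. The cam is a disc with a rubber rim, 32 mm radius, 4 to 29 mm above the board, set 9 mm off the pivot: clockwise turning (seen from above) brings its rim nearer to the jaw, up to 9 mm per radian. The stiff pivot holds it where it is left, but the pressure slackens by a quarter to a half on letting go.
- knob (a point): The black winged knob on the cam; the point is on the pivot, 62 mm above the work surface, x along the wings: an upright plate 54 mm long, 10 mm thick, 50 to 74 mm above the work surface, on a hub 25 mm across. Its x starts 0.87 to 1.14 rad clockwise of the holder's x. Its tips sweep past the jar at 2 to 8 mm; the jar's cap stands 14 mm higher. Fingers across the wings are clear.
- feel (a point): The pivot at the cam's height (28 mm above the work surface), for the feel of the knob: the cam has pushed the jar home against the jaw after 0.5 to 1.5 rad of clockwise turning. Until then the knob drags with about 0.25 N m; from then on turning takes 0.02 to 0.03 N m more for each newton on the glass. The jaw is backed by rubber buffers, 10 N/mm: the pressure rises some 7 N in 0.1 rad.
- dropper: Bystander: amber dropper bottle with rubber teat, 33 mm across, 102 mm tall; origin at the centre of its underside.
- pot: Bystander: black film pot with grey lid, 34 mm across, 51 mm tall; origin at the centre of its underside.
- weight: Bystander: brass scale weight with a small knob, 30 mm across, 42 mm tall; origin at the centre of its underside.

How it is judged (in metres and radians):
On the way, in this order (a step that is already met when the one before it is completed fails the run):
1. the jar stands upright on the cork pad in the jaw and has been let go (horizontal distance between jar_mid and nest below 0.013 m and height (world z) of jar_mid between 0.048 and 0.054 m and angle between jar_mid's own z axis and vertical below 0.08 rad and contact force between the fingers and jar below 0.3 N and contact force between cam and jar below 5 N), for 0.2 s.
2. the cam presses the jar with more than 10 N (contact force between cam and jar above 10 N), for 0.2 s.
At the end, for the whole second after the job is handed in: The jar stands at rest on the cork pad, upright within 0.06 rad, within 8 mm of the nest point, and the cam by itself presses it against the jaw with 7 to 30 N (contact force between cam and jar between 7 and 30 N and horizontal distance between jar_mid and nest below 0.008 m and height (world z) of jar_mid between 0.048 and 0.054 m and angle between jar_mid's own z axis and vertical below 0.06 rad and linear speed of jar below 0.01 m/s); the robot touches nothing.
It fails at once if the cam presses on the glass with more than 30 N (contact force between cam and jar above 30 N).
It fails at once if the fingers knock the jar (over 5 N) while they are at the knob (horizontal distance between the grasp point and knob below 0.022 m and contact force between the fingers and jar above 5 N).
It fails at once if the jar is tipped by more than 0.4 rad (angle between jar_mid's own z axis and vertical above 0.4 rad).
It fails at once if a bystander (dropper bottle, film pot or brass weight) is shifted by more than 15 mm (distance of any of dropper, pot, weight from where it was at the start of the episode above 0.015 m).
It also fails if it takes over 72 s, if anything falls off the work surface, if the arm or the gripper's body presses on something with over 40 N, if the wrist force passes 120 N, or if a joint passes its speed limit or range.

ROBOT

A 6-joint arm with a two-finger parallel gripper is mounted at the origin on a cart in front of the work surface, level with it; the furniture and walls round the work are solid. World frame = base frame: x ahead of the robot, y to its left, z up, the work surface at z = 0. Lengths are in m, angles in degrees, forces in N, time in s.
With the tool pointing down it reaches from about 0.3 to 0.75 m from the base axis. Payload 8.5 kg.
Tool frame: the origin (TCP) lies on the centre line of the jaws, within the pads' length; the fingertips stand 25 mm ahead of it and the grasp point (between the pads) lies 6 mm ahead of it; z points along the fingers, y is the line along which they close (so a half turn about z gives the same grasp; the last joint's range is limited). The gripper opens to 85 mm and grips with 20 to 120 N. Pads are 22 mm wide; open, the fingers measure 114 mm over their backs; the gripper's body (76 mm by 85 mm) begins 54 mm behind the grasp point. The pads swing forward as they close: fully open they stand 13 mm farther back than shut.
Start: joints at [64.383, 21.807, 74.336, -0, 83.858, -12.336], TCP at [0.126, 0.535, 0.256] pointing down, gripper open.
Joint ranges: [-178.18, 178.18], [-50.72, 133.34], [12.68, 142.11], [-81.47, 261.47], [9.98, 163.14], [-165.26, 165.26]. Speed limits (degrees/s): [136.94, 136.94, 180, 180, 180, 180].

INTERFACE

Orientations are given as a 3x3 rotation matrix whose columns are the frame's x, y, z axes.
In Python, from rig import telemetry, optics, env gives the robot as it stands.
- The arm moves only by the tool send_rows, never from a script. Its argument "deltas" is a list that holds one entry, the list of rows, each a list of 7 numbers: the shift along the tool's x, y, z in m, then the turn, a rotation vector about the tool's x, y, z in rad, then the opening, from -1 (shut) to 1 (fully open), so that 0 is half open. In form: [[[x, y, z, ax, ay, az, grip], ...]]. A call has 1 to 12 rows; each row shifts and turns the commanded pose from where the row before left it, along the tool's axes as they then stand; what a row does not reach is not made up. A row lasts 1/8 s, in which the tool goes at most 62.5 mm and 10.7 degrees, less where a joint would pass 70% of its speed; a pose out of reach is approached as far as the arm can. A call is refused whole if a number of a shift passes 0.0625 or a number of a turn 0.188, either way. A call with a gripper value outside its range is refused whole. The fingers move at their own pace and stop on an object; "squeeze" is the grip in N (left out, the last holds). Time passes only in rows, so rows that do not move let the fingers close. It gives the time, the measured TCP pose, the force, the opening and the grip force at its end, in the units of the state.
- telemetry.observe(): the state, without advancing time (a new reading comes with each control period).
- optics.get_image(name): name is "side" or "top" or "wrist"; returns a dict with "image" (384x512x3 uint8, red, green, blue), "range_z" (384x512 float32, m along the optical axis (not along the pixel's ray), 0 where there is no reading), "K" (3x3 intrinsics, pixels), "rvec" (rotation vector, rad) and "tvec" (3), from world to camera coordinates, as OpenCV has them; the wrist camera has in their place "hand_eye" (4x4, takes a point from camera to tool coordinates, whose origin is the TCP and whose axes are the flange's). Camera axes: x right, y down, z forward; pixel columns grow to the right and rows downward; lengths in m; the calibration is good to about 2 mm. A picture is of the moment at which its call begins: read the wrist's pose just before it.
- env.close_job(): hands the job in; it is judged then, once.
The state is a dict: "time_s": time; "q": joint angles; "qvel": joint speeds; "joint_efforts": joint torques, N m; "position": TCP position; "tool_rot": TCP orientation; "ft_force": force on the tool from outside, world axes, zero at the start; "wrist_torque": the same for the moment, N m; "grip_width": finger opening in m; "gripper_force": force on a finger pad.
Only numpy, scipy, OpenCV 4.12 (cv2) and the standard library are available. Lean on these libraries where they do the work, as an engineer would, in place of code of your own. Each camera call takes 0.05 s, during which the arm holds its last target. There are 200 camera calls.

## Working session

There is one attempt and no reset: what is moved stays moved. The work goes in short steps, Python scripts to look and compute and a tool call to move; the robot and the scene stay as the last step left them, time stands still between calls to the robot, and variables do not carry over. Pictures are saved under pics/ and viewed, at most 10 in all, crops included, and the job is handed in when it is done.

Besides the shell and the picture viewer there is one more tool, called as name(argument=value, ...), one argument or row to a line, values as JSON. send_rows: Moves the arm, as the interface text tells. Its arguments: {"type":"object","properties":{"deltas":{"type":"array"},"squeeze":{"type":"number"}},"required":["deltas"]}

```bash
mkdir -p pics; ls; cat > h.py <<'E'
import numpy as np, cv2
from rig import telemetry, optics, env
def cam(name):
    s=telemetry.observe(); d=optics.get_image(name); K=np.array(d["K"])
    if "rvec" in d:
        R=cv2.Rodrigues(np.array(d["rvec"],float))[0]; t=np.array(d["tvec"],float).ravel()
        Rwc=R.T; o=-R.T@t
    else:
        H=np.array(d["hand_eye"]); Rt=np.array(s["tool_rot"]).reshape(3,3)
        Rwc=Rt@H[:3,:3]; o=Rt@H[:3,3]+np.array(s["position"])
    return d["image"],d["range_z"],K,Rwc,o
def ray(K,Rwc,o,u,v,z):
    d=Rwc@np.linalg.inv(K)@np.array([u,v,1.0]); return o+d*(z-o[2])/d[2]
def proj(K,Rwc,o,p):
    q=K@(Rwc.T@(np.array(p)-o)); return q[:2]/q[2]
def cloud(c):
    im,rz,K,R,o=c; v,u=np.mgrid[:rz.shape[0],:rz.shape[1]]
    P=np.stack([(u-K[0,2])/K[0,0]*rz,(v-K[1,2])/K[1,1]*rz,rz],-1)@R.T+o
    P[rz<=0]=np.nan; return P
def save(n,im): cv2.imwrite("pics/"+n,cv2.cvtColor(im,cv2.COLOR_RGB2BGR))
E
python3 - <<'E'
from h import *
s=telemetry.observe(); print(s)
a=cam("top"); b=cam("side"); save("top.png",a[0]); save("side.png",b[0])
for c in(a,b): print(c[2],c[3],c[4])
np.savez("t.npz",*a); np.savez("s.npz",*b)
E
```

```text
pics
{'time_s': 0.0, 'q': array([ 6.43834494e+01,  2.18413802e+01,  7.43851405e+01, -6.13373122e-04,
        8.38562495e+01, -1.23344360e+01]), 'qvel': array([ 0.03927075, -0.02664379,  0.0919318 ,  0.07240315, -0.02093953,
       -0.08369741]), 'joint_efforts': array([ 1.20632154e-03, -4.48472464e+01, -2.31279856e+01, -1.28477577e-04,
        4.79377151e-03, -3.61762886e-05]), 'position': array([0.12624103, 0.53505735, 0.25570581]), 'tool_rot': array([[-9.73250811e-01,  2.29744382e-01, -6.14974404e-04],
       [ 2.29745012e-01,  9.73249978e-01, -1.30721858e-03],
       [ 2.98197700e-04, -1.41353884e-03, -9.99998956e-01]]), 'ft_force': array([ 0.11066067, -0.44031647, -0.37763961]), 'wrist_torque': array([-0.00020774,  0.05849358,  0.02995217]), 'gripper_force': 0.0, 'grip_width': 0.08538270731057263}
[[458.41019045   0.         254.87616024]
 [  0.         458.41019045 191.26329894]
 [  0.           0.           1.        ]] [[-0.00675415 -0.99634384  0.08516652]
 [-0.99997222  0.0069981   0.00256616]
 [-0.00315278 -0.08514683 -0.99636343]] [0.60411903 0.04701345 0.91436105]
[[427.17050786   0.         254.42534098]
 [  0.         427.17050786 195.27335498]
 [  0.           0.           1.        ]] [[-0.96050077 -0.12734386  0.24743043]
 [-0.27816756  0.41439335 -0.86654542]
 [ 0.00781571 -0.90114466 -0.43344806]] [0.47127316 0.84056444 0.48467164]
```

View pics/top.png

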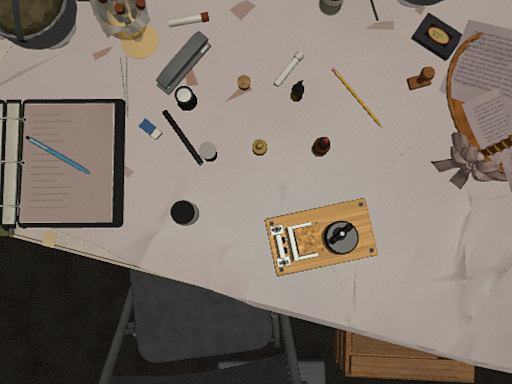

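View pics/side.png

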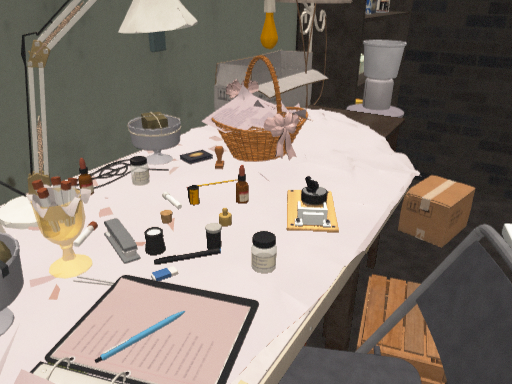

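The top view shows the jar cap at about (184,213), holder board spanning (265..378, 198..275), knob hub at (342,235), and the pot (208,151), weight (260,147) and dropper (321,145). The side view agrees: the jar is at (263,252) and the holder at (312,208).

```bash
cat > m.py <<'E'
from h import *
def wood(im,box):
    hsv=cv2.cvtColor(im,cv2.COLOR_RGB2HSV); m=cv2.inRange(hsv,(8,90,90),(28,255,255))
    k=np.zeros_like(m);x0,y0,x1,y1=box;k[y0:y1,x0:x1]=m[y0:y1,x0:x1]
    k=cv2.morphologyEx(k,cv2.MORPH_OPEN,np.ones((2,2)))
    return k
E
python3 - <<'E'
from m import *
d=np.load("t.npz"); a=[d[k] for k in d]; im,rz,K,R,o=a
k=wood(im,(255,190,390,285)); pts=cv2.findNonZero(k)
rect=cv2.minAreaRect(pts); box=cv2.boxPoints(rect); print("rect",rect)
W=np.array([ray(K,R,o,u,v,.012) for u,v in box]); print(W.round(4)); c=W.mean(0); print("board centre",c, [np.linalg.norm(W[i]-W[(i+1)%4]).round(4) for i in range(4)])
for i in range(2): e=W[(i+1)%4]-W[i]; print(np.degrees(np.arctan2(e[1],e[0])))
g=cv2.cvtColor(im,cv2.COLOR_RGB2GRAY)
def dark(box,z,th=60):
    x0,y0,x1,y1=box; m=(g[y0:y1,x0:x1]<th).astype(np.uint8)
    cs=max(cv2.findContours(m,0,2)[0],key=cv2.contourArea); (u,v),r=cv2.minEnclosingCircle(cs)
    u+=x0;v+=y0; p=ray(K,R,o,u,v,z); print((u,v,r),p.round(4), "r mm",r/K[0,0]*(o[2]-z)*1000)
print("jar");dark((165,195,205,230),.074)
print("cam");dark((318,212,365,260),.041)
P=cloud(a)
for n,(u,v) in dict(jar=(184,213),knob=(342,235),pot=(208,151),weight=(260,147),drop=(321,145)).items(): print(n,P[v-1:v+2,u-1:u+2].mean((0,1)).round(4))
save("topz.png",cv2.resize(im[185:290,250:395],None,fx=5,fy=5,interpolation=cv2.INTER_CUBIC))
E
```

```text
rect ((321.97314453125, 237.54144287109375), (58.8776741027832, 103.08831024169922), 77.90524291992188)
[[ 0.6253  0.029   0.012 ]
 [ 0.6665 -0.1701  0.012 ]
 [ 0.5537 -0.191   0.012 ]
 [ 0.5134  0.006   0.012 ]]
board centre [ 0.58972886 -0.08151572  0.012     ] [np.float64(0.2033), np.float64(0.1146), np.float64(0.2011), np.float64(0.1142)]
-78.31944897106635
-169.46652225188555
jar
(182.29999923706055, 212.0, 11.81915283203125) [0.6387 0.1825 0.074 ] r mm 21.66696086160929
cam
(340.38111877441406, 236.71678352355957, 17.67949676513672) [ 0.5912 -0.1122  0.041 ] r mm 33.68289827881166
jar [0.6369 0.1794 0.0738]
knob [ 0.5947 -0.11    0.0699]
pot [0.7555 0.138  0.0511]
weight [0.7645 0.0388 0.0403]
drop [ 0.7605 -0.0735  0.0779]
```

View pics/topz.png

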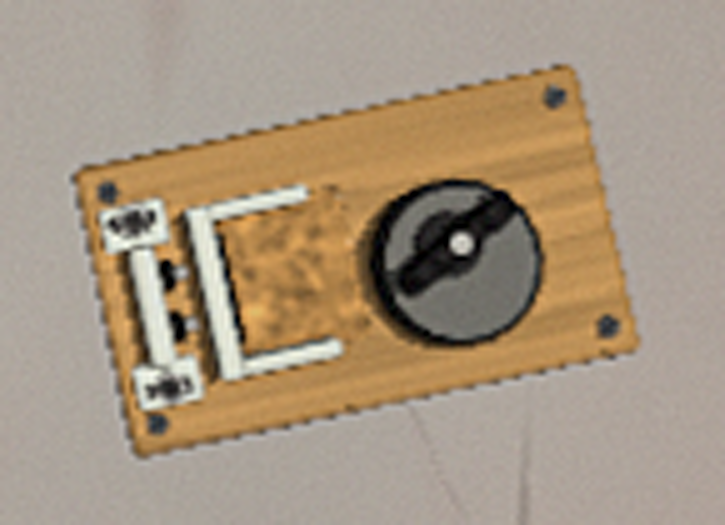

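The zoom shows the jaw opening towards the knob, with its back at about (215,290), the wings from about (405,285) to (515,200), and the hub at about (450,240). That puts the holder yaw at about 11° and the wings about 63° clockwise of the holder's x. I'll turn the tool to the holder's axes and head for the jar.

send_rows(
  deltas=[
    [[0,0,0,0,0,0.1635,1],[0,0,0,0,0,0.1635,1],[0,0,0,0,0,0.1635,1],[0,0,0,0,0,0.1635,1],[0,0,0,0,0,0.1635,1],[0,0,0,0,0,0.1635,1],[0,0,0,0,0,0.1635,1],[-0.04,0.039,0,0,0,0,1],[-0.04,0.039,0,0,0,0,1],[-0.04,0.039,0,0,0,0,1],[-0.04,0.039,0,0,0,0,1],[-0.04,0.039,0,0,0,0,1]],
  ],
)

```text
time_s: 1.6
position: [0.3575, 0.3754, 0.2561]
tool_rot: [[-0.193, 0.981, -0.0], [0.981, 0.193, -0.0], [-0.0, -0.0, -1.0]]
ft_force: [0.7, 0.5, -0.5]
grip_width: 0.0857
gripper_force: 0.0
```

send_rows(
  deltas=[
    [[-0.04,0.039,0.01,0,0,0,1],[-0.04,0.039,0.01,0,0,0,1],[-0.04,0.039,0.01,0,0,0,1],[-0.04,0.039,0.01,0,0,0,1],[-0.04,0.039,0.01,0,0,0,1],[-0.04,0.039,0.01,0,0,0,1],[0,0,0,0,0,0,1],[0,0,0,0,0,0,1]],
  ],
)

```text
time_s: 2.6
position: [0.6318, 0.1867, 0.196]
tool_rot: [[-0.193, 0.981, -0.001], [0.981, 0.193, 0.0], [0.0, -0.001, -1.0]]
ft_force: [-0.1, 0.8, 0.4]
grip_width: 0.085
gripper_force: 0.0
```

```bash
python3 - <<'E'
from h import *
s=telemetry.observe(); print(s["time_s"],s["position"],s["tool_rot"].round(3))
c=cam("wrist"); print(c[4],c[3].round(3),c[2][0,0]); save("w1.png",c[0]); np.savez("w1.npz",*c)
print(proj(*c[2:5],[.6385,.182,.074]),proj(*c[2:5],[.59,-.0815,.012]))
E
```

```text
2.6 [0.63184997 0.18673938 0.19598499] [[-0.193  0.981 -0.001]
 [ 0.981  0.193  0.   ]
 [ 0.    -0.001 -1.   ]]
[0.61955212 0.25699193 0.31392043] [[ 0.981  0.186  0.053]
 [ 0.193 -0.942 -0.275]
 [-0.001  0.28  -0.96 ]] 333.57832201992306
[259.36422144 200.73200586] [171.29047513 391.55270528]
```

View pics/w1.png

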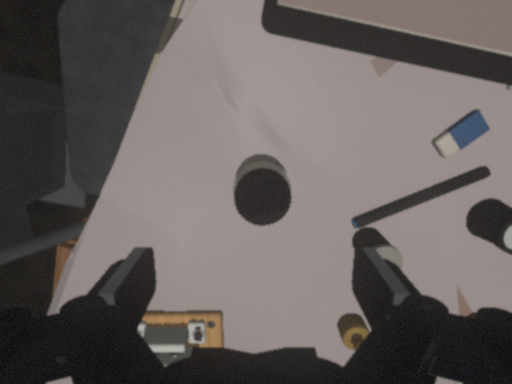

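The wrist view shows the cap at about (263,194), its far rim at row 224, with both fingers to either side. The pot lies well clear of the right finger.

```bash
python3 - <<'E'
from h import *
d=np.load("w1.npz"); im,rz,K,R,o=[d[k] for k in d]
g=cv2.cvtColor(im,cv2.COLOR_RGB2GRAY)[130:250,215:315]
m=(g<70).astype(np.uint8); cs=max(cv2.findContours(m,0,1)[0],key=cv2.contourArea)[:,0]+[215,130]
W=np.array([ray(K,R,o,u,v,.074)[:2] for u,v in cs])
t=np.array([-.193,.981]); y=np.array([.981,.193])
a=W@t; b=W@y; print("x extent",a.min(),a.max(),"y ext",b.min(),b.max(), np.ptp(b))
c=(a.min()+.0215)*t+(b.min()+b.max())/2*y
print("jar",c, "rel TCP (tool x,y)", (c-telemetry.observe()["position"][:2])@np.c_[t,y])
P=cloud((im,rz,K,R,o)); q=P[190:210,250:275].reshape(-1,3); print(np.nanmedian(q,0))
E
```

```text
x extent 0.03647241627033796 0.08054246074873907 y ext 0.6431155566805405 0.6845341319725802 0.04141857529203963
jar [0.6400235  0.18498914] rel TCP (tool x,y) [-0.00384748  0.00786535]
[0.64022188 0.18335178 0.07377708]
```

send_rows(
  deltas=[
    [[-0.004,0.007,0.026,0,0,0,1],[0,0,0.04,0,0,0,1],[0,0,0.04,0,0,0,1],[0,0,0.03,0,0,0,1],[0,0,0.01,0,0,0,1],[0,0,0,0,0,0,-0.2],[0,0,0,0,0,0,-0.2],[0,0,0,0,0,0,-0.2],[0,0,0,0,0,0,-0.2],[0,0,0,0,0,0,-0.2]],
  ],
  squeeze=40,
)

```text
time_s: 3.9
position: [0.6406, 0.1841, 0.0522]
tool_rot: [[-0.193, 0.981, 0.003], [0.981, 0.193, 0.001], [-0.0, 0.003, -1.0]]
ft_force: [-2.1, 0.8, 7.6]
grip_width: 0.0459
gripper_force: 41.0
```

```bash
python3 - <<'E'
from h import *
s=telemetry.observe(); print(s["time_s"],s["position"],s["grip_width"],s["gripper_force"],s["ft_force"])
E
```

```text
3.9 [0.64060822 0.18411722 0.05217653] 0.045926529829005115 41.00402343145106 [-2.09347764  0.79674537  7.64418802]
```

send_rows(
  deltas=[
    [[0,0,-0.02,0,0,0,-0.2],[0,0,-0.04,0,0,0,-0.2],[-0.02,-0.015,-0.04,0,0,0,-0.2],[-0.04,-0.03,0,0,0,0,-0.2],[-0.04,-0.03,0,0,0,0,-0.2],[-0.03,-0.021,0,0,0,0,-0.2],[-0.01,-0.005,0,0,0,0,-0.2],[0,0,0,0,0,0,-0.2],[0,0,0,0,0,0,-0.2]],
  ],
)

```text
time_s: 5.03
position: [0.5683, 0.028, 0.1503]
tool_rot: [[-0.194, 0.981, 0.0], [0.981, 0.194, 0.0], [0.0, 0.0, -1.0]]
ft_force: [-1.0, -0.1, -1.5]
grip_width: 0.0457
gripper_force: 41.5
```

```bash
python3 - <<'E'
from h import *
s=telemetry.observe(); print(s["time_s"],s["position"],s["tool_rot"].round(3),s["grip_width"],s["gripper_force"])
c=cam("wrist"); save("w2.png",c[0]); np.savez("w2.npz",*c)
print(proj(*c[2:5],[.584,-.052,.014]))
t=cam("top"); save("t2.png",cv2.resize(t[0][150:300,200:400],None,fx=4,fy=4)); np.savez("t2.npz",*t)
E
```

```text
5.025 [0.56830795 0.02796821 0.15034487] [[-0.194  0.981  0.   ]
 [ 0.981  0.194  0.   ]
 [ 0.     0.    -1.   ]] 0.045708247191284156 41.47168078226969
[251.76362789 279.2180085 ]
```

View pics/w2.png

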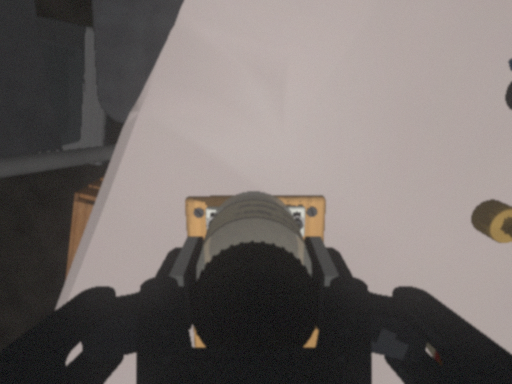

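The wrist view shows the jar held upright and hiding the pad, the board's far edge at row ~197 (cols 187–325), and the jaw's clamps to either side. I'll fix the nest from the board edge and from the jaw seen in the top view.

```bash
python3 - <<'E'
from m import *
d=np.load("w2.npz"); im,rz,K,R,o=[d[k] for k in d]
hsv=cv2.cvtColor(im,cv2.COLOR_RGB2HSV); m=cv2.inRange(hsv,(8,90,60),(28,255,255)); m[:, :170]=0; m[:,345:]=0
rows=[(u,np.flatnonzero(m[185:215,u])[0]+185) for u in range(195,318,4) if m[185:215,u].any()]
vx,vy,x0,y0=cv2.fitLine(np.array(rows,np.float32),cv2.DIST_HUBER,0,.01,.01).ravel()
cols=[np.flatnonzero(m[v]) for v in range(203,225)]
L=np.median([c[0] for c in cols]);Rr=np.median([c[-1] for c in cols]);print("line",x0,y0,vy/vx,"cols",L,Rr)
f=lambda u:y0+(u-x0)*vy/vx
A=ray(K,R,o,190,f(190),.012);B=ray(K,R,o,320,f(320),.012); e=(B-A)[:2]; yaw=np.arctan2(e[1],e[0]);print("yaw",np.degrees(yaw))
l=ray(K,R,o,L,212,.012)[:2];r=ray(K,R,o,Rr,212,.012)[:2]; print("width",np.linalg.norm(r-l))
hx=np.array([np.cos(yaw),np.sin(yaw)]);hy=np.array([-hx[1],hx[0]])
c=hx*((l+r)/2@hx)+hy*(A[:2]@hy-.102); print("wrist: centre",c,"nest",c+.03*hy,"pivot",c-.028*hy)
d=np.load("t.npz"); im,rz,K,R,o=[d[k] for k in d]
z=lambda x,y,h: ray(K,R,o,250+(x+.5)/5-.5,185+(y+.5)/5-.5,h)[:2]
face=z(230,285,.040)
g=im[185:290,250:395].astype(int)
# cheek centre line, white pixel centroids across the cheeks
w=(g.min(-1)>150)&(g.max(-1)-g.min(-1)<40)
for zx in(53,56,59): print(zx,np.flatnonzero(w[:,zx]), end=' ')
print()
for zy in(46,50,54,60,66,70): print(zy,np.flatnonzero(w[zy,:]), g[zy,40:50].mean(-1).astype(int))
up,lo=z(270,205,.036),z(295,352,.036); mid=(up+lo)/2
n=hx*(mid@hx)+hy*(face@hy-.024); print("jaw nest",n,"cheek gap",(up-lo)@hx, "pivot top", z(462,243,.074))
E
```

```text
line 252.6 197.9 -0.0195993 cols 186.5 323.0
yaw 12.37824395596923
width 0.11123819520385242
wrist: centre [ 0.59396759 -0.07989155] nest [ 0.58753666 -0.05058894] pivot [ 0.5999698  -0.10724066]
53 [  0   1   2   3   4   5   6   7   8   9  10  11  12  13  14  15  16  17
  18  19  20  21  22  23  24  25  39  40  41  71  72  73  87  88  89  90
  91  92  93  94  95  96  97  98  99 100 101 102 103 104] 56 [  0   1   2   3   4   5   6   7   8   9  10  11  12  13  14  15  16  17
  18  19  20  21  22  23  38  39  40  70  71  72  73  86  87  88  89  90
  92  93  94  95  96  97  98  99 100 101 102 103 104] 59 [  0   1   2   3   4   5   6   7   8   9  10  11  12  13  14  15  16  17
  18  19  20  21  22  23  37  38  39  70  71  72  85  86  87  88  90  91
  92  93  94  95  96  97  98  99 100 101 102 103 104] 
46 [  0   1   2   3   4   5   6   7   8   9  10  11  12  13  14  15  16  21
  22  24  28  29  30  31  32  33  39  40  41  42 124 125 126 127 128 129
 130 131 132 134 135 136 137 138 139 140 141 142 143 144] [220 226 175  90  99 122 121 136 150 143]
50 [  0   1   2   3   4   5   6   7   8  
[... 577 characters left out ...]
5 136 137 138 139 140 141 143] [ 45 155 212 221 232 158  45  56 126 143]
66 [  0   1   2   3   4   5   6   7   8   9  10  11  12  13  14  15  16  17
  18  19  20  29  30  31  32  33  43  44  45  46 128 129 130 131 132 133
 134 135 136 137 138 139 140 141 142 143 144] [ 66  59 123 206 224 219 220 130  31 120]
70 [  0   1   2   3   4   5   6   7   8   9  10  11  12  13  14  15  16  17
  18  19  20  21  30  31  32  33  34  44  45  46  47  56  57  58  59  60
  61  62  63  64  65  66  67 128 129 130 131 132 133 134 135 136 137 138
 139 140 141 142 143 144] [ 99  58  55 114 201 221 222 196 107  78]
jaw nest [ 0.5856119  -0.05119391] cheek gap 0.05631208029440176 pivot top [ 0.5980422  -0.10926105]
```

send_rows(
  deltas=[
    [[-0.03,0.002,0.01,0,0,0,-0.2],[-0.03,0,0.02,0,0,0,-0.2],[-0.018,0,0.015,0,0,0,-0.2],[-0.005,0,0.005,0,0,0,-0.2],[0,0,0,0,0,0,-0.2],[0,0,0,0,0,0,-0.2]],
  ],
)

```text
time_s: 5.88
position: [0.5861, -0.0532, 0.101]
tool_rot: [[-0.194, 0.981, 0.001], [0.981, 0.194, -0.0], [-0.0, 0.001, -1.0]]
ft_force: [-0.1, -0.1, -1.1]
grip_width: 0.0461
gripper_force: 41.5
```

```bash
python3 - <<'E'
from h import *
s=telemetry.observe(); print(s["time_s"],s["position"])
c=cam("side"); np.savez("s3.npz",*c)
n=np.array([.586,-.0512]); u,v=proj(*c[2:5],[*n,.04]).astype(int); print(u,v)
save("s3.png",cv2.resize(c[0][v-65:v+35,u-65:u+65],None,fx=6,fy=6,interpolation=cv2.INTER_CUBIC)); print("crop origin",u-65,v-65)
E
```

```text
5.875 [ 0.58605434 -0.05321711  0.10095226]
312 202
crop origin 247 137
```

View pics/s3.png

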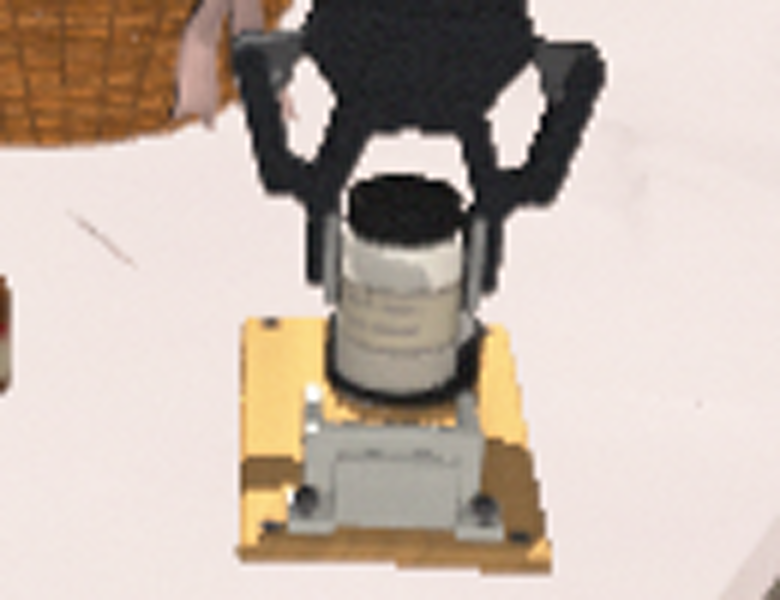

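The side crop shows the jar upright in the fingers (glass cols 334–462, underside ~390) just above the jaw. The jaw's back spans cols 307–482 at row ~428, and the fingers are outside the cheeks.

```bash
python3 - <<'E'
from h import *
d=np.load("s3.npz"); im,rz,K,R,o=[d[k] for k in d]
hx=np.array([.979,.204]);hy=np.array([-.204,.979])
px=lambda x,y:(247+(x+.5)/6-.5,137+(y+.5)/6-.5)
n=np.array([.586,-.0512])
j=np.array([.5861,-.0532])
for nm,p in dict(jarbot=[*j,.049],jarcap=[*j,.123],jl=[*(j-.024*hx),.06],jr=[*(j+.024*hx),.06],back=[*(n+.028*hy),.040],bl=[*(n+.028*hy-.03*hx),.04],br=[*(n+.028*hy+.03*hx),.04],chr=[*(n+.0295*hx-.012*hy),.036],chl=[*(n-.0295*hx-.012*hy),.036]).items():
    u=proj(K,R,o,p); print(nm,((u-[247,137])*6+2.5).round(1))
E
```

```text
jarbot [395.7 371.8]
jarcap [408.9 194.4]
jl [460.4 348.7]
jr [335.  343.7]
back [397.  427.9]
bl [477.  431.3]
br [317.3 424.6]
chr [316.1 387.2]
chl [467.3 393.4]
```

send_rows(
  deltas=[
    [[0,0.0008,0.01,0,0,0,-0.2],[0,0,0.01,0,0,0,-0.2],[0,0,0.007,0,0,0,-0.2],[0,0,0,0,0,0,-0.2]],
  ],
)

```text
time_s: 6.42
position: [0.5864, -0.0538, 0.0725]
tool_rot: [[-0.193, 0.981, -0.001], [0.981, 0.193, 0.0], [0.001, -0.001, -1.0]]
ft_force: [-0.2, 0.5, -1.0]
grip_width: 0.0457
gripper_force: 41.5
```

send_rows(
  deltas=[
    [[0,0,0.003,0,0,0,-0.2],[0,0,0.003,0,0,0,-0.2],[0,0,0,0,0,0,-0.2]],
  ],
)

```text
time_s: 6.8
position: [0.5866, -0.0538, 0.0672]
tool_rot: [[-0.193, 0.981, -0.0], [0.981, 0.193, 0.0], [0.0, -0.0, -1.0]]
ft_force: [0.3, 0.2, -1.8]
grip_width: 0.0458
gripper_force: 41.5
```

send_rows(
  deltas=[
    [[0,0,0.001,0,0,0,-0.2],[0,0,0,0,0,0,-0.2]],
  ],
)

```text
time_s: 7.05
position: [0.5867, -0.0539, 0.0664]
tool_rot: [[-0.193, 0.981, 0.0], [0.981, 0.193, -0.0], [-0.0, 0.0, -1.0]]
ft_force: [-1.0, -0.0, -0.8]
grip_width: 0.0459
gripper_force: 41.5
```

send_rows(
  deltas=[
    [[0,0,0.0007,0,0,0,-0.2],[0,0,0,0,0,0,-0.2]],
  ],
)

```text
time_s: 7.3
position: [0.5867, -0.0539, 0.0662]
tool_rot: [[-0.193, 0.981, 0.001], [0.981, 0.193, -0.0], [-0.0, 0.0, -1.0]]
ft_force: [-2.9, 0.4, 5.4]
grip_width: 0.0459
gripper_force: 41.9
```

It has touched down where expected. I'll let go and rise.

send_rows(
  deltas=[
    [[0,0,0,0,0,0,0.3],[0,0,0,0,0,0,0.5],[0,0,0,0,0,0,0.5],[0,0,0,0,0,0,0.5],[0,0,-0.02,0,0,0,0.5],[0,0,-0.04,0,0,0,0.5],[0,0,-0.04,0,0,0,0.5],[0.03,0,-0.02,0,0,0,0.5],[0.03,0,0,0,0,0,0.5],[0,0,0,0,0,0,0.5]],
  ],
)

```text
time_s: 8.55
position: [0.5747, 0.0065, 0.1859]
tool_rot: [[-0.196, 0.981, 0.0], [0.981, 0.196, 0.0], [0.0, 0.0, -1.0]]
ft_force: [0.5, 0.0, 0.4]
grip_width: 0.0645
gripper_force: 0.0
```

```bash
python3 - <<'E'
from h import *
s=telemetry.observe(); print(s["time_s"],s["position"])
w=cam("wrist"); np.savez("w4.npz",*w); save("w4.png",w[0]); c=cam("side"); np.savez("s4.npz",*c)
for n,p in dict(nest=[.586,-.0512,.088],pivot=[.5975,-.109,.074]).items(): print(n,proj(*w[2:5],p),proj(*c[2:5],p))
P=cloud(w); u,v=proj(*w[2:5],[.586,-.0512,.088]).astype(int)
if 0<v<384: q=P[max(v-6,0):v+7,u-6:u+7].reshape(-1,3); print(np.nanmedian(q,0))
E
```

```text
8.55 [0.57469228 0.00651713 0.18593866]
nest [251.39803901 279.69727188] [313.58545649 183.55564728]
pivot [251.59816947 334.20599293] [312.24105276 178.92751508]
[ 0.5855616  -0.05084899  0.08777575]
```

View pics/w4.png

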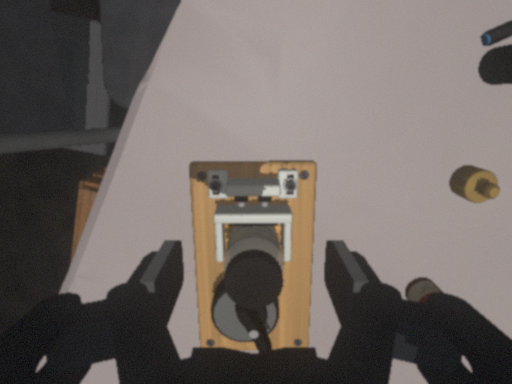

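The wrist view shows the jar standing between the cheeks (cap at (253,278), cap height 0.088, so it is on the pad). The knob shows just behind it at (260,325). Now to go above the knob, turned across the wings.

send_rows(
  deltas=[
    [[-0.04,0,0,0,0,0,-0.4],[-0.04,0,0,0,0,0,-0.4],[-0.03,0,0,0,0,0,-0.4],[-0.008,0,0,0,0,0,-0.4],[0,0,0,0,0,-0.147,-0.4],[0,0,0,0,0,-0.147,-0.4],[0,0,0.02,0,0,-0.146,-0.4],[0,0,0.025,0,0,0,-0.4],[0,0,0,0,0,0,-0.4],[0,0,0,0,0,0,-0.4]],
  ],
)

```text
time_s: 9.9
position: [0.5983, -0.1108, 0.1415]
tool_rot: [[-0.593, 0.805, 0.001], [0.805, 0.593, -0.0], [-0.001, 0.001, -1.0]]
ft_force: [0.2, 1.0, -0.9]
grip_width: 0.0254
gripper_force: 0.0
```

```bash
python3 - <<'E'
from h import *
s=telemetry.observe(); print(s["time_s"],s["position"],s["q"].round(1))
w=cam("wrist"); np.savez("w5.npz",*w)
for n,p in dict(nest=[.586,-.0512,.088],pivot=[.598,-.109,.074],tip1=[.598+.027*.595,-.109-.027*.804,.074],tip2=[.598-.027*.595,-.109+.027*.804,.074]).items(): print(n,proj(*w[2:5],p))
save("w5.png",w[0])
E
```

```text
9.9 [ 0.59825056 -0.11078293  0.14151783] [-21.6  33.2  74.6   0.   72.1 -58. ]
nest [301.33574326 125.92193745]
pivot [252.84285459 215.79649768]
tip1 [252.9831427  257.07365348]
tip2 [252.69132613 171.21207601]
```

View pics/w5.png

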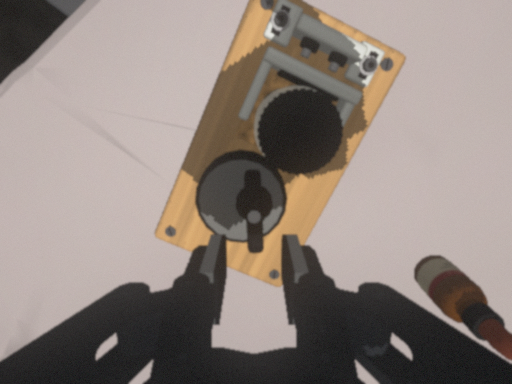

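The wrist view shows the wings lined up with the tool, from (253,175) to (254,248). The pivot dot is at (254,216), as predicted, and the fingers at cols 222/288 straddle it. Going down and gripping.

send_rows(
  deltas=[
    [[0.0016,0.0008,0.02,0,0,0,-0.4],[0,0,0.025,0,0,0,-0.4],[0,0,0.015,0,0,0,-0.4],[0,0,0.004,0,0,0,-0.4],[0,0,0,0,0,0,-0.4]],
  ],
)

```text
time_s: 10.58
position: [0.5979, -0.1091, 0.0772]
tool_rot: [[-0.593, 0.805, 0.001], [0.805, 0.593, -0.0], [-0.001, 0.0, -1.0]]
ft_force: [0.1, -0.4, -0.7]
grip_width: 0.0257
gripper_force: 0.0
```

send_rows(
  deltas=[
    [[0,0,0,0,0,0,-0.7],[0,0,0,0,0,0,-0.95],[0,0,0,0,0,0,-0.95],[0,0,0,0,0,0,-0.95],[0,0,0,0,0,0,-0.95]],
  ],
  squeeze=80,
)

```text
time_s: 11.2
position: [0.5976, -0.1095, 0.0777]
tool_rot: [[-0.592, 0.806, 0.001], [0.806, 0.593, -0.001], [-0.001, -0.0, -1.0]]
ft_force: [-3.6, -1.6, 6.4]
grip_width: 0.008
gripper_force: 79.5
```

```bash
cat > f.py <<'E'
from h import *
s=telemetry.observe(); R=s["tool_rot"]
print(round(s["time_s"],2),s["position"].round(4),"yaw",np.degrees(np.arctan2(R[1,1],R[0,1])).round(2),"F",s["ft_force"].round(1),"T",s["wrist_torque"].round(3),"J6",s["joint_efforts"][5].round(3),"w",s["grip_width"].round(4),round(s["gripper_force"],1))
E
python3 f.py
```

```text
Traceback (most recent call last):
  File "f.py", line 3, in <module>
    print(round(s["time_s"],2),s["position"].round(4),"yaw",np.degrees(np.arctan2(R[1,1],R[0,1])).round(2),"F",s["ft_force"].round(1),"T",s["wrist_torque"].round(3),"J6",s["joint_efforts"][5].round(3),"w",s["grip_width"].round(4),round(s["gripper_force"],1))
                                                                                                                                                                                                             ^^^^^^^^^^^^^^^^^^^^^
AttributeError: 'float' object has no attribute 'round'
```

send_rows(
  deltas=[
    [[0,0,0,0,0,0.05,-0.95],[0,0,0,0,0,0.05,-0.95],[0,0,0,0,0,0.05,-0.95],[0,0,0,0,0,0.05,-0.95]],
  ],
)

```text
time_s: 11.7
position: [0.5976, -0.1094, 0.0777]
tool_rot: [[-0.42, 0.908, 0.001], [0.908, 0.42, -0.001], [-0.001, 0.0, -1.0]]
ft_force: [-2.7, -2.0, 5.7]
grip_width: 0.0082
gripper_force: 79.6
```

```bash
sed -i 's/s\["grip_width"\].round(4)/round(float(s["grip_width"]),4)/' f.py; python3 f.py
```

```text
11.7 [ 0.5976 -0.1094  0.0777] yaw 24.83 F [-2.7 -2.   5.7] T [-0.264  0.532  0.25 ] J6 -0.278 w 0.0082 79.6
```

send_rows(
  deltas=[
    [[0,0,0,0,0,0.05,-0.95],[0,0,0,0,0,0.05,-0.95],[0,0,0,0,0,0.05,-0.95],[0,0,0,0,0,0.05,-0.95],[0,0,0,0,0,0.05,-0.95]],
  ],
)

```text
time_s: 12.32
position: [0.5977, -0.1094, 0.0777]
tool_rot: [[-0.182, 0.983, 0.001], [0.983, 0.182, -0.001], [-0.001, 0.001, -1.0]]
ft_force: [-2.7, -1.4, 5.7]
grip_width: 0.008
gripper_force: 79.5
```

```bash
python3 f.py
```

```text
12.32 [ 0.5977 -0.1094  0.0777] yaw 10.51 F [-2.7 -1.4  5.7] T [-0.193  0.493  0.224] J6 -0.278 w 0.008 79.5
```

send_rows(
  deltas=[
    [[0,0,0,0,0,0.04,-0.95],[0,0,0,0,0,0.04,-0.95],[0,0,0,0,0,0.04,-0.95]],
  ],
)

```text
time_s: 12.7
position: [0.5977, -0.1094, 0.0777]
tool_rot: [[-0.064, 0.998, 0.001], [0.998, 0.064, -0.001], [-0.001, 0.001, -1.0]]
ft_force: [-2.1, -2.4, 4.9]
grip_width: 0.0081
gripper_force: 79.5
```

```bash
python3 f.py
```

```text
12.7 [ 0.5977 -0.1094  0.0777] yaw 3.65 F [-2.1 -2.4  4.9] T [-0.229  0.466  0.207] J6 -0.172 w 0.0081 79.5
```

send_rows(
  deltas=[
    [[0,0,0,0,0,0.04,-0.95],[0,0,0,0,0,0.04,-0.95],[0,0,0,0,0,0.04,-0.95]],
  ],
)

```text
time_s: 13.08
position: [0.5978, -0.1094, 0.0777]
tool_rot: [[0.056, 0.998, 0.001], [0.998, -0.056, -0.001], [-0.001, 0.001, -1.0]]
ft_force: [-2.0, -1.6, 5.0]
grip_width: 0.008
gripper_force: 79.5
```

```bash
python3 f.py
```

```text
13.07 [ 0.5978 -0.1094  0.0777] yaw -3.22 F [-2.  -1.6  5. ] T [-0.266  0.421  0.243] J6 -0.162 w 0.008 79.5
```

send_rows(
  deltas=[
    [[0,0,0,0,0,0.04,-0.95],[0,0,0,0,0,0.04,-0.95],[0,0,0,0,0,0.04,-0.95]],
  ],
)

```text
time_s: 13.45
position: [0.5978, -0.1094, 0.0777]
tool_rot: [[0.175, 0.985, 0.001], [0.985, -0.175, -0.001], [-0.001, 0.001, -1.0]]
ft_force: [-3.2, -1.5, 4.0]
grip_width: 0.0085
gripper_force: 79.5
```

```bash
python3 f.py
```

```text
13.45 [ 0.5978 -0.1094  0.0777] yaw -10.1 F [-3.2 -1.5  4. ] T [-0.229  0.365  0.252] J6 -0.161 w 0.0085 79.5
```

send_rows(
  deltas=[
    [[0,0,0,0,0,0.04,-0.95],[0,0,0,0,0,0.04,-0.95],[0,0,0,0,0,0.02,-0.95]],
  ],
)

```text
time_s: 13.82
position: [0.5979, -0.1094, 0.0777]
tool_rot: [[0.272, 0.962, 0.001], [0.962, -0.272, -0.001], [-0.001, 0.002, -1.0]]
ft_force: [-2.2, -1.9, 5.3]
grip_width: 0.0082
gripper_force: 79.5
```

```bash
python3 f.py
```

```text
13.82 [ 0.5979 -0.1094  0.0777] yaw -15.79 F [-2.2 -1.9  5.3] T [-0.219  0.36   0.36 ] J6 0.201 w 0.0082 79.5
```

send_rows(
  deltas=[
    [[0,0,0,0,0,0.025,-0.95],[0,0,0,0,0,0.025,-0.95],[0,0,0,0,0,0,-0.95]],
  ],
)

```text
time_s: 14.2
position: [0.5978, -0.1094, 0.0777]
tool_rot: [[0.319, 0.948, 0.001], [0.948, -0.319, -0.001], [-0.001, 0.002, -1.0]]
ft_force: [-3.0, -1.5, 5.3]
grip_width: 0.008
gripper_force: 79.5
```

```bash
python3 f.py
```

```text
14.2 [ 0.5978 -0.1094  0.0777] yaw -18.62 F [-3.  -1.5  5.3] T [-0.252  0.409  0.317] J6 0.388 w 0.008 79.5
```

send_rows(
  deltas=[
    [[0,0,0,0,0,0.025,-0.95],[0,0,0,0,0,0.025,-0.95],[0,0,0,0,0,0,-0.95]],
  ],
)

```text
time_s: 14.58
position: [0.5979, -0.1095, 0.0777]
tool_rot: [[0.366, 0.931, 0.001], [0.931, -0.366, -0.001], [-0.001, 0.002, -1.0]]
ft_force: [-2.9, -2.7, 4.9]
grip_width: 0.0081
gripper_force: 79.7
```

```bash
python3 f.py
```

```text
14.57 [ 0.5979 -0.1095  0.0777] yaw -21.48 F [-2.9 -2.7  4.9] T [-0.3    0.423  0.37 ] J6 0.499 w 0.0081 79.7
```

send_rows(
  deltas=[
    [[0,0,0,0,0,0.025,-0.95],[0,0,0,0,0,0.025,-0.95]],
  ],
)

```text
time_s: 14.82
position: [0.5978, -0.1095, 0.0777]
tool_rot: [[0.412, 0.911, 0.001], [0.911, -0.412, -0.002], [-0.001, 0.002, -1.0]]
ft_force: [-3.3, -2.8, 5.0]
grip_width: 0.0082
gripper_force: 80.3
```

```bash
python3 f.py
```

```text
14.82 [ 0.5978 -0.1095  0.0777] yaw -24.34 F [-3.3 -2.8  5. ] T [-0.342  0.429  0.607] J6 0.364 w 0.0082 80.3
```

send_rows(
  deltas=[
    [[0,0,0,0,0,0.025,-0.95]],
  ],
)

```text
time_s: 14.95
position: [0.5978, -0.1095, 0.0777]
tool_rot: [[0.435, 0.901, 0.001], [0.901, -0.435, -0.002], [-0.001, 0.002, -1.0]]
ft_force: [-2.5, -2.2, 6.4]
grip_width: 0.0079
gripper_force: 80.5
```

```bash
python3 f.py
```

```text
14.95 [ 0.5978 -0.1095  0.0777] yaw -25.77 F [-2.5 -2.2  6.4] T [-0.358  0.458  0.694] J6 0.397 w 0.0079 80.5
```

send_rows(
  deltas=[
    [[0,0,0,0,0,0.03,-0.95]],
  ],
)

```text
time_s: 15.08
position: [0.5978, -0.1095, 0.0777]
tool_rot: [[0.462, 0.887, 0.001], [0.887, -0.462, -0.002], [-0.001, 0.002, -1.0]]
ft_force: [-2.8, -2.4, 6.0]
grip_width: 0.0082
gripper_force: 80.8
```

```bash
python3 f.py
```

```text
15.07 [ 0.5978 -0.1095  0.0777] yaw -27.49 F [-2.8 -2.4  6. ] T [-0.41   0.404  0.761] J6 0.409 w 0.0082 80.8
```

The estimate is about 20 N, from both the torque rise and the angle. I'll hold briefly, let go and rise straight up.

send_rows(
  deltas=[
    [[0,0,0,0,0,0,-0.95],[0,0,0,0,0,0,-0.95],[0,0,0,0,0,0,-0.5],[0,0,0,0,0,0,-0.5],[0,0,0,0,0,0,-0.5],[0,0,-0.02,0,0,0,-0.5],[0,0,-0.04,0,0,0,-0.5],[0,0,-0.04,0,0,0,-0.5],[0,0,-0.03,0,0,0,-0.5],[0,0,0,0,0,0,-0.5]],
  ],
)

```text
time_s: 16.32
position: [0.5983, -0.1092, 0.2089]
tool_rot: [[0.462, 0.887, 0.004], [0.887, -0.462, -0.002], [0.001, 0.005, -1.0]]
ft_force: [-0.5, 0.3, 0.8]
grip_width: 0.0213
gripper_force: 0.0
```

```bash
python3 f.py; python3 - <<'E'
from h import *
w=cam("wrist"); save("w6.png",w[0])
for n,p in dict(nest=[.586,-.0512,.088],pivot=[.598,-.109,.074]).items(): print(n,proj(*w[2:5],p))
u,v=proj(*w[2:5],[.586,-.0512,.088]).astype(int); print(np.nanmedian(cloud(w)[v-4:v+5,u-4:u+5].reshape(-1,3),0))
E
```

```text
16.32 [ 0.5983 -0.1092  0.2089] yaw -27.53 F [-0.5  0.3  0.8] T [ 0.049 -0.022 -0.027] J6 -0.0 w 0.0213 0.0
nest [198.0837283  133.05129208]
pivot [250.96982421 189.57763319]
[ 0.58585503 -0.05116426  0.08783919]
```

View pics/w6.png

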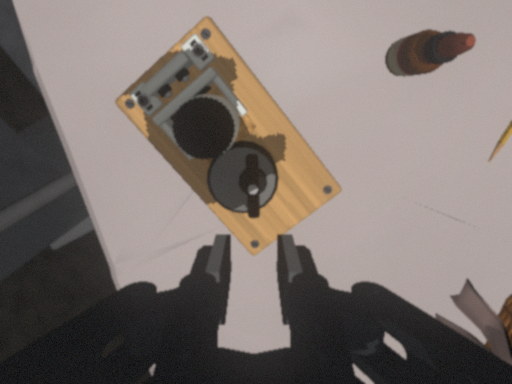

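The wrist view shows the jar upright against the jaw's back (cap at (205,128)), with the cam touching it. The wings (253,155)–(253,215) are where I left them, and nothing else has moved. Handing in.

```bash
python3 -c "
from rig import env
print(env.close_job())"
```

```text
the job is handed in; nothing more can be done
None
```

I stood the jar upright in the jaw, let go, nipped the knob up to an estimated 20 N by feel, released it and handed the job in; the hand-in gave no verdict, and the pressure left after release was not measured.

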